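# Lay the sawn foxes on their gluing boards

## Robot

A 6-joint arm with a two-finger parallel gripper is mounted at the origin on the work surface. World frame = base frame: x ahead of the robot, y to its left, z up, the work surface at z = 0. Lengths are in m, angles in rad, forces in N, time in s.
With the tool pointing down it reaches from about 0.375 to 0.9 m from the base axis. Payload 3.1 kg.
Tool frame: the origin (TCP) lies at the centre of the arm's flange, where the gripper is bolted on; the fingertips stand 173 mm ahead of it and the grasp point (between the pads) lies 155 mm ahead of it; z points along the fingers, y is the line along which they close (so a half turn about z gives the same grasp; the last joint's range is limited). The gripper opens to 85 mm and grips with 20 to 120 N. Pads are 22 mm wide; open, the fingers measure 114 mm over their backs; the gripper's body (76 mm by 85 mm) begins 54 mm behind the grasp point. The pads swing forward as they close: fully open they stand 13 mm farther back than shut.
Start: joints at [0.997, 0.527, 1.433, -0, 1.181, -0.178], TCP at [0.241, 0.577, 0.405] pointing down, gripper open.
Joint ranges: [-3.08, 3.08], [-0.75, 2.2], [0.22, 2.44], [-1.43, 4.57], [0, 2.65], [-2.85, 2.85]. Speed limits (rad/s): [2.79, 2.79, 3.14, 3.14, 3.14, 3.14].

## Interface

Orientations are given as a unit quaternion [w, x, y, z].
In Python, from workcell import env, grab_frame, silhouettes, pinpoint gives the robot as it stands.
- The arm moves only by the shell command python3 -m pendant 'ROWS' [OPENING] [FORCE]. ROWS is a JSON object whose one key "commands" holds a list that holds one entry, the list of rows, each a list of 6 numbers: the shift along the world's x, y, z in m, then the turn, a rotation vector about the world's x, y, z in degrees. In form: {"commands": [[[tx, ty, tz, rx, ry, rz], ...]]}. A call has 1 to 10 rows; each row shifts and turns the commanded pose from where the row before left it; what a row does not reach is not made up. A row lasts 1/10 s, in which the tool goes at most 50 mm and 8.59 degrees, less where a joint would pass 70% of its speed; a pose out of reach is approached as far as the arm can. A call with a gripper value outside its range is refused whole. OPENING is the closure, from -1 (fully open) to 1 (shut), set as the call begins (- or left out, the last holds). The fingers move at their own pace and stop on an object; FORCE is the grip in N (left out, the last holds). Time passes only in rows, so rows that do not move let the fingers close. It gives the time, the measured TCP pose, the force, the opening and the grip force at its end, in the units of the state.
- env.get_state(): the state, without advancing time (a new reading comes with each control period).
- grab_frame(name): name is "scene" or "side" or "wrist"; returns a dict with "pixels" (480x640x3 uint8, blue, green, red), "camera_matrix" (3x3 intrinsics, pixels), "dist_coeffs" ([k1, k2, p1, p2, k3] as OpenCV has them; the pictures are not rectified), "R" (3x3) and "t" (3): a world point X has camera coordinates R X + t; the wrist camera has in their place "hand_eye" (4x4, takes a point from camera to tool coordinates, whose origin is the TCP and whose axes are the flange's). Camera axes: x right, y down, z forward; pixel columns grow to the right and rows downward; lengths in m; the calibration is good to about 2 mm. A picture is of the moment at which its call begins: read the wrist's pose just before it. There is no depth.
- env.job_done(): hands the job in; it is judged then, once.
Trained networks look in a picture, given as the dict that the camera call returned (one of the last four; its "shot" number tells which), for a name from the list of things; names that differ only in an ending like _2 or _b are one class to them, and where a whole thing is asked for, a point or a joint stands for the part that bears it (a point fixed in the world has none). Each returns a list of dicts, best first, with "score" (0 to 1); they miss things now and then, are a little off and sometimes report something else, mostly with a low value. They report only what shows in the picture. A call takes as long as a camera call. They do not tell look-alikes from the thing itself.
- silhouettes(picture, target): "mask" (480x640 bool, what is visible of it).
- pinpoint(picture, target): "at" ([x, y, z] in m, in world coordinates, good to about 4 mm: a listed point, or the origin of a listed thing).
The state is a dict: "clock": time; "joint_pos": joint angles; "joint_vel": joint speeds; "joint_torque": joint torques, N m; "tool_pos": TCP position; "eef_rot": TCP orientation; "ft_force": force on the tool from outside, world axes, zero at the start; "torque": the same for the moment, N m; "grip_width": finger opening in m; "finger_force": force on a finger pad.
Only numpy, scipy, OpenCV 4.12 (cv2) and the standard library are available. Lean on these libraries where they do the work, as an engineer would, in place of code of your own. Each camera call takes 0.05 s, during which the arm holds its last target. There are 200 camera calls.

## Task

First put the bear that is lying on the largest board flat in the grey tray. Then lay the three wooden foxes flat on the dark boards, each on the board of its own size (smallest fox on the smallest board and so on), centred and lengthways along the board. Leave the hare where it lies.

Things in the scene. Friction and masses are not known exactly. Their poses are not given: they have to be found in the camera images.
- fox_small: The smallest of three like foxes (pointed snout and ears, thin legs, bushy tail) sawn from 18 mm pale wood, lying flat: 84 mm tail to nose, 52 mm feet to ears. Origin: centre of the outline, on the underside; x to the nose, y to the ears, z up. Grip: the trunk there is 20 mm wide across y, centred 1.7 mm to +y of the origin; the belly gap between the legs, 34 mm long, is centred at x = 0.
- fox_medium: The middle-sized of three like foxes (pointed snout and ears, thin legs, bushy tail) sawn from 18 mm pale wood, lying flat: 102 mm tail to nose, 63 mm feet to ears. Origin: centre of the outline, on the underside; x to the nose, y to the ears, z up. Grip: the trunk there is 24.5 mm wide across y, centred 2.0 mm to +y of the origin; the belly gap between the legs, 41 mm long, is centred at x = 0.
- fox_large: The largest of three like foxes (pointed snout and ears, thin legs, bushy tail) sawn from 18 mm pale wood, lying flat: 124 mm tail to nose, 77 mm feet to ears. Origin: centre of the outline, on the underside; x to the nose, y to the ears, z up. Grip: the trunk there is 30 mm wide across y, centred 2.5 mm to +y of the origin; the belly gap between the legs, 50 mm long, is centred at x = 0.
- board_small: Plain rectangular dark-wood board, 102 x 64 mm and 12 mm thick, stuck to the bench (does not move). The three boards differ only in size. Origin: centre of its underside; x along its length, y across, its top face at z = 12 mm.
- board_medium: Plain rectangular dark-wood board, 122 x 76 mm and 12 mm thick, stuck to the bench (does not move). The three boards differ only in size. Origin: centre of its underside; x along its length, y across, its top face at z = 12 mm.
- board_large: Plain rectangular dark-wood board, 146 x 90 mm and 12 mm thick, stuck to the bench (does not move). The three boards differ only in size. Origin: centre of its underside; x along its length, y across, its top face at z = 12 mm. The bear lies on this one at the start.
- bear: Bear (stocky, thick legs, no tail, round ear) sawn from 18 mm pale wood, lying flat on the large board at the start: 100 mm rump to nose, 58 mm feet to ear. Origin: centre of the outline, on the underside; x to the nose, y to the back, z up. Grip: the trunk there is 34 mm wide across y, centred 8 mm to +y of the origin; the belly gap between the legs, 37 mm long, is centred at x = 0.
- hare: Hare (crouched, two long ears, small round tail) sawn from 18 mm pale wood, lying flat among the foxes: 90 mm long, 77 mm tall. Not wanted: it stays where it lies. Origin: centre of its outline, on the underside.
- tray: Shallow grey open tray, fixed to the bench, 176 x 136 mm outside, 164 x 124 mm inside, walls 6 mm thick and 22 mm high, inner floor 6 mm above the bench. Origin: centre of its underside; x along its length, y across, z up.
Mind the look-alikes: they are no part of the job. Leave any purple or turquoise look-alike of the board_large alone.

How it is judged:
On the way:
1. the bear lies flat in the tray, let go, before any fox has been carried off (x of bear in the frame of tray between -0.06 and 0.06 m and y of bear in the frame of tray between -0.05 and 0.05 m and z of bear in the frame of tray below 0.01 m and contact force between bear and the fingers below 0.05 N and distance of each of fox_small, fox_medium, fox_large from where it was at the start of the episode below 0.05 m), for 0.2 s.
At the end, for the whole second after the job is handed in: Each fox rests flat on the board of its size, origin within 12 mm of the board centre, length within 0.26 rad of the board length, either way round; the bear lies flat on the tray floor; the hare is within 20 mm of its start; all released and at rest (horizontal distance between fox_small and board_small below 0.012 m and z of fox_small in the frame of board_small between 0.008 and 0.016 m and angle between each of fox_small, fox_medium, fox_large, bear's own z axis and vertical below 0.12 rad and angle between the x axis of fox_small and the x axis of board_small, either way round below 0.26 rad and linear speed of each of fox_small, fox_medium, fox_large, bear below 0.02 m/s and contact force between fox_small and board_small above 0.02 N and horizontal distance between fox_medium and board_medium below 0.012 m and z of fox_medium in the frame of board_medium between 0.008 and 0.016 m and angle between the x axis of fox_medium and the x axis of board_medium, either way round below 0.26 rad and contact force between fox_medium and board_medium above 0.02 N and horizontal distance between fox_large and board_large below 0.012 m and z of fox_large in the frame of board_large between 0.008 and 0.016 m and angle between the x axis of fox_large and the x axis of board_large, either way round below 0.26 rad and contact force between fox_large and board_large above 0.02 N and x of bear in the frame of tray between -0.06 and 0.06 m and y of bear in the frame of tray between -0.05 and 0.05 m and z of bear in the frame of tray below 0.01 m and distance of hare from where it was at the start of the episode below 0.02 m); the robot touches nothing.
It fails at once if the hare is pushed more than 20 mm or picked up (distance of hare from where it was at the start of the episode above 0.02 m).
It also fails if it takes over 112 s, if anything falls off the work surface, if the arm or the gripper's body presses on something with over 40 N, if the wrist force passes 120 N, or if a joint passes its speed limit or range.

## Working session

There is one attempt and no reset: what is moved stays moved. The work goes in short steps, Python scripts to look and compute and a shell command to move; the robot and the scene stay as the last step left them, time stands still between calls to the robot, and variables do not carry over. Pictures are saved under pics/ and viewed, at most 14 in all, crops included, and the job is handed in when it is done.

```bash
ls; mkdir -p pics
cat > h.py <<'E'
import numpy as np, cv2
from workcell import env, grab_frame, silhouettes, pinpoint
def ray(f,px,z):
    p=cv2.undistortPoints(np.array(px,float).reshape(-1,1,2),f["camera_matrix"],np.array(f["dist_coeffs"])).reshape(-1,2)
    R=np.array(f["R"]);t=np.array(f["t"]);C=-R.T@t
    d=np.c_[p,np.ones(len(p))]@R
    return C+d*((z-C[2])/d[:,2])[:,None]
E
python3 - <<'E'
from h import *
print(env.get_state())
for n in ["scene","side"]:
    f=grab_frame(n); cv2.imwrite(f"pics/{n}0.png",f["pixels"]); print(n,np.round(-np.array(f["R"]).T@f["t"],3))
    for k in ["fox_small","fox_medium","fox_large","board_small","board_medium","board_large","bear","hare","tray"]:
        r=pinpoint(f,k); print(k,[(np.round(q["at"],3).tolist(),round(q["score"],2)) for q in r[:4]])
E
```

```text
pics
{'clock': 0.0, 'joint_pos': array([ 9.96495040e-01,  5.28457287e-01,  1.43390985e+00,  1.54158708e-05,
        1.18141004e+00, -1.78506632e-01]), 'joint_vel': array([-0.0006188 ,  0.00025581, -0.00047131, -0.00034518,  0.00048393,
        0.00179157]), 'joint_torque': array([-1.26588347e-04, -4.42354167e+01, -1.78026277e+01, -1.33885637e-04,
        8.28991615e-03, -1.21042623e-05]), 'tool_pos': array([0.24074539, 0.57639363, 0.40373627]), 'eef_rot': array([-4.08120214e-04,  1.96610893e-01,  9.80480986e-01, -1.01317386e-03]), 'ft_force': array([-0.23617728, -0.44389272, -0.49841196]), 'torque': array([-0.00987995,  0.02799363,  0.02485027]), 'finger_force': 0.0, 'grip_width': 0.0852107519347924}
scene [1.221 0.49  0.738]
fox_small [([0.461, -0.257, 0.002], 0.7)]
fox_medium [([0.618, -0.029, 0.0], 0.87)]
fox_large [([0.447, -0.071, -0.006], 0.93)]
board_small [([0.658, 0.212, 0.001], 0.55)]
board_medium [([0.461, 0.381, -0.002], 0.96)]
board_large [([0.294, 0.272, -0.001], 0.96), ([0.638, 0.375, -0.0], 0.81), ([0.464, 0.104, 0.001], 0.76), ([0.447, -0.07, -0.005], 0.6)]
bear [([0.467, 0.102, 0.011], 0.79)]
hare [([0.658, -0.213, -0.001], 0.91)]
tray [([0.538, -0.434, -0.001], 0.81)]
side [ 0.268 -0.97   0.988]
fox_small [([0.464, -0.249, -0.0], 0.87), ([0.463, 0.105, 0.003], 0.43)]
fox_medium [([0.62, -0.027, 0.003], 0.57)]
fox_large [([0.445, -0.068, 0.001], 0.8)]
board_small [([0.656, 0.212, 0.0], 0.94), ([0.455, 0.379, -0.0], 0.72)]
board_medium [([0.458, 0.377, -0.002], 0.86), ([0.655, -0.21, -0.002], 0.26)]
board_large [([0.465, 0.104, -0.0], 0.92), ([0.292, 0.277, 0.002], 0.91), ([0.636, 0.381, -0.004], 0.77)]
bear [([0.466, 0.106, 0.013], 0.78)]
hare [([0.654, -0.211, -0.004], 0.79)]
tray [([0.536, -0.436, 0.0], 0.95)]
```

View pics/scene0.png

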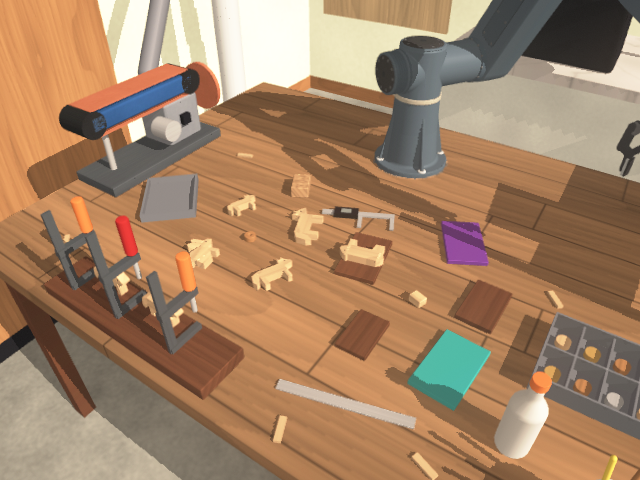

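View pics/side0.png

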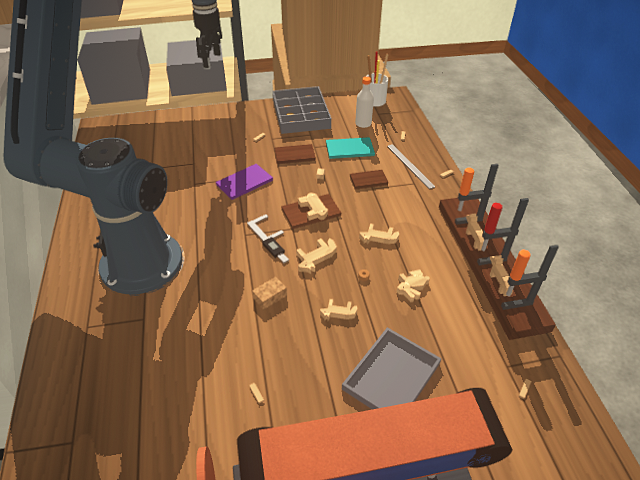

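The scene view shows the bear on the large dark board at (365,258), with the medium board at (483,305) and the small one at (362,333). The foxes are at (240,205), (272,275) and (307,227), the hare at (203,250) and the tray at (170,197). The purple and turquoise decoys are at (465,243) and (450,367). The side view agrees, and it also shows the caliper at (268,240) beside the large fox.

```bash
cat >> h.py <<'E'
def slice_(frames,name,c,z,half=0.1,step=0.0005):
    g=np.arange(-half,half,step); X,Y=np.meshgrid(c[0]+g,c[1]+g,indexing='ij')
    P=np.c_[X.ravel(),Y.ravel(),np.full(X.size,z)]; acc=np.ones(X.shape,bool); tops=[]
    for f in frames:
        px=cv2.projectPoints(P,cv2.Rodrigues(np.array(f["R"]))[0],np.array(f["t"]),f["camera_matrix"],np.array(f["dist_coeffs"]))[0].reshape(X.shape+(2,)).astype(np.float32)
        tops.append(cv2.remap(f["pixels"],px[...,0],px[...,1],cv2.INTER_LINEAR))
        if name:
            best=None
            for s in silhouettes(f,name):
                m=cv2.remap(s["mask"].astype(np.float32),px[...,0],px[...,1],cv2.INTER_LINEAR)>.5
                if m.sum()*step**2>3e-4: best=m;break
            if best is None: print(name,"no mask"); continue
            acc&=best
    return X,Y,acc,tops
def rect(X,Y,m):
    n,l,st,_=cv2.connectedComponentsWithStats(m.astype(np.uint8)); k=1+np.argmax(st[1:,4])
    i=np.argwhere(l==k); p=np.c_[X[i[:,0],i[:,1]],Y[i[:,0],i[:,1]]]
    (c),(w,h),a=cv2.minAreaRect((p*1000).astype(np.float32))
    if w<h: w,h,a=h,w,a+90
    return np.array(c)/1000,(w,h),(a+90)%180-90
E
python3 - <<'E'
from h import *
F=[grab_frame("scene"),grab_frame("side")]
T={"fox_small":(.462,-.253,.016),"fox_medium":(.619,-.028,.016),"fox_large":(.446,-.07,.016),"bear":(.466,.104,.028),"hare":(.656,-.212,.016),
"board_small":(.657,.212,.011),"board_medium":(.459,.379,.011),"board_large":(.465,.104,.011),"tray":(.537,-.435,.02)}
tiles=[]
for k,(x,y,z) in T.items():
    X,Y,m,t=slice_(F,k,(x,y),z)
    if m.any():
        c,s,a=rect(X,Y,m); print(k,np.round(c,4),np.round(s,1),round(a,1))
    if k[:5]!="board" and k!="tray":
        row=[]
        for q in t+[np.uint8(m)[...,None]*np.array([[[0,200,200]]],np.uint8)]:
            q=q[100:300,100:300].copy(); row.append(cv2.resize(q,(200,200)))
        tiles.append(np.vstack(row[:3]))
tiles=[cv2.resize(t,(150,450)) for t in tiles]
cv2.imwrite("pics/tiles.png",np.hstack(tiles))
E
```

```text
fox_small [ 0.4625 -0.2478] [80.1 50.3] -14.4
fox_medium [ 0.6209 -0.028 ] [97.7 61.9] -29.6
fox_large no mask
fox_large [ 0.4377 -0.0636] [137.  81.] 36.8
bear [0.4649 0.1021] [102.7  58.7] -74.1
hare [ 0.652  -0.2003] [98.2 65.1] 53.5
board_small [0.6576 0.213 ] [104.5  70.4] 0.5
board_medium [0.4601 0.3808] [124.2  80.9] -2.0
board_large [0.4136 0.0965] [93.2 51.2] -77.1
tray [ 0.5332 -0.4344] [188.9 140.3] 42.0
```

View pics/tiles.png

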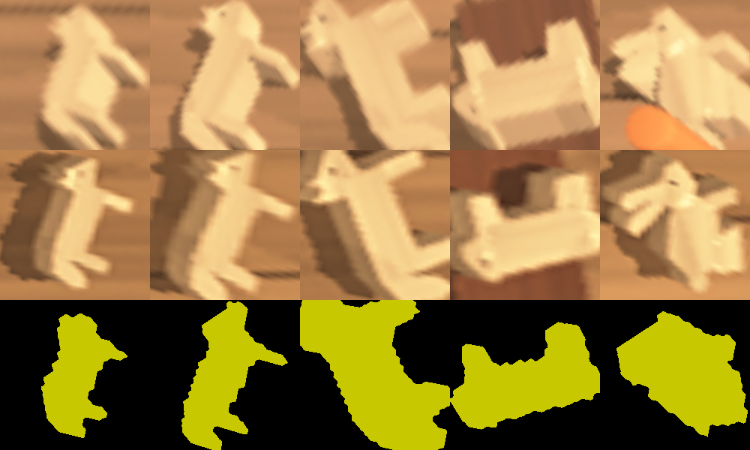

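The tiles (down is +x, right is +y) show the small and medium foxes with the head toward -x and legs toward +y. The large fox has its head toward -x,-y and legs toward +y. The bear's back faces +x and its legs face -x. I'll move over the bear and refine with the wrist camera.

```bash
python3 -m pendant '{"commands":[[[0.02,-0.042,0,0,0,-5],[0.02,-0.042,0,0,0,-5],[0.02,-0.042,0,0,0,-5],[0.02,-0.042,0,0,0,-5],[0.02,-0.042,0,0,0,-5],[0.02,-0.042,0,0,0,-5],[0.02,-0.042,0,0,0,-5],[0.02,-0.042,0,0,0,-5],[0.02,-0.042,0,0,0,-5],[0.02,-0.042,0,0,0,-5]]]}' -1 60
python3 -m pendant '{"commands":[[[0.01,-0.026,-0.03,0,0,-1],[0.01,-0.026,-0.03,0,0,0],[0,0,0,0,0,0],[0,0,0,0,0,0],[0,0,0,0,0,0]]]}'
cat >> h.py <<'E'
from scipy.spatial.transform import Rotation as Ro
def wrist():
    s=env.get_state(); f=grab_frame("wrist"); q=s["eef_rot"]; Rt=Ro.from_quat(np.r_[q[1:],q[0]]).as_matrix()
    H=np.array(f["hand_eye"]); Rc=Rt@H[:3,:3]; C=Rt@H[:3,3]+s["tool_pos"]
    f["R"]=Rc.T; f["t"]=-Rc.T@C; y=Rt[:,1]
    print("tcp",np.round(s["tool_pos"],4),"closeang",round(np.degrees(np.arctan2(y[1],y[0])),2),"tilt",np.round(Rt[:,2],3),"cam",np.round(C,3),"t",s["clock"],"q",np.round(s["joint_pos"],2))
    return f
E
python3 - <<'E'
from h import *
f=wrist()
for k,z in [("bear",.03),("board_large",.012),("fox_large",.018)]:
    for s in silhouettes(f,k)[:3]: print(k,round(s["score"],2),s["mask"].sum(),np.argwhere(s["mask"]).mean(0))
for k,c,z in [("bear",(.465,.102),.03),("board_large",(.465,.104),.012)]:
    X,Y,m,t=slice_([f],k,c,z)
    if m.any(): print(k,*rect(X,Y,m))
cv2.imwrite("pics/w1.png",np.hstack([f["pixels"],cv2.resize(t[0],(480,480))])[:,:].astype(np.uint8)) if 0 else cv2.imwrite("pics/w1.png",np.hstack([cv2.resize(f["pixels"],(400,300)),cv2.copyMakeBorder(cv2.resize(t[0],(400,400)),0,0,0,0,0)[50:350]]))
E
```

```text
clock: 3.0
tool_pos: [0.4415, 0.1549, 0.4051]
eef_rot: [0.0, 0.594, 0.804, 0.0]
ft_force: [0.1, 1.1, 0.6]
grip_width: 0.0855
finger_force: 0.0
clock: 3.5
tool_pos: [0.4609, 0.1054, 0.3455]
eef_rot: [0.0, 0.599, 0.801, 0.001]
ft_force: [0.2, -0.3, 0.5]
grip_width: 0.0855
finger_force: 0.0
tcp [0.4609 0.1054 0.3455] closeang 16.36 tilt [ 0.001  0.    -1.   ] cam [0.441 0.174 0.314] t 3.5 q [-0.01  0.42  1.87  0.    0.85 -0.3 ]
bear 0.6 6110 [223.43387889 332.30376432]
board_large 0.75 11667 [214.38724608 318.81640525]
board_large 0.68 2845 [ 12.13884007 138.77258348]
board_large 0.56 967 [ 10.86349535 620.58014478]
fox_large 0.67 4765 [376.04679958 258.90325289]
bear [0.46530231 0.10461175] (100.41998291015625, 57.97166061401367) -74.4758882522583
board_large [0.42895267 0.10053775] (89.26097106933594, 78.22261810302734) -77.58255290985107
```

View pics/w1.png

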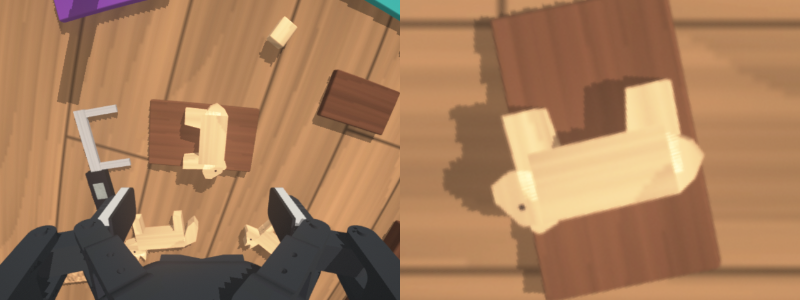

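The wrist picture shows the bear whole on the dark board, head at (215,170). The belly gap faces the caliper, and there is room for both fingers. The measured 100 × 58 mm outline matches the given size. Next: grasp.

```bash
python3 -m pendant '{"commands":[[[0.012,0.001,-0.03,0,0,-0.9],[0,0,-0.03,0,0,0],[0,0,-0.03,0,0,0],[0,0,-0.03,0,0,0],[0,0,-0.02,0,0,0],[0,0,-0.0175,0,0,0],[0,0,0,0,0,0],[0,0,0,0,0,0]]]}' -1
python3 -m pendant '{"commands":[[[0,0,0,0,0,0],[0,0,0,0,0,0],[0,0,0,0,0,0],[0,0,0,0,0,0],[0,0,0,0,0,0],[0,0,0,0,0,0],[0,0,0,0,0,0],[0,0,0,0,0,0]]]}' 1 60
```

```text
clock: 4.6
tool_pos: [0.4731, 0.1059, 0.1874]
eef_rot: [-0.0, 0.606, 0.796, -0.0]
ft_force: [-0.8, -1.1, 0.0]
grip_width: 0.0853
finger_force: 0.0
clock: 5.4
tool_pos: [0.4732, 0.1057, 0.1883]
eef_rot: [0.001, 0.606, 0.795, 0.001]
ft_force: [0.5, -0.2, 6.2]
grip_width: 0.0326
finger_force: 59.6
```

```bash
python3 -m pendant '{"commands":[[[0,0,0.02,0,0,0],[0,0,0.03,0,0,0],[0,0,0.04,0,0,0],[0,0,0.04,0,0,0],[0,-0.02,0.04,0,0,0],[0.004,-0.038,0.01,0,0,-5],[0.004,-0.038,0.01,0,0,-5],[0.004,-0.038,0,0,0,-5],[0.004,-0.038,0,0,0,-5],[0.004,-0.038,0,0,0,-5]]]}'
python3 -m pendant '{"commands":[[[0.004,-0.038,0,0,0,-5],[0.004,-0.038,0,0,0,-5],[0.004,-0.038,0,0,0,-5],[0.004,-0.038,0,0,0,-5],[0.004,-0.038,0,0,0,-5],[0.004,-0.038,0,0,0,-5],[0.004,-0.038,0,0,0,-5],[0.004,-0.032,0,0,0,-3],[0,0,0,0,0,0],[0,0,0,0,0,0]]]}'
python3 - <<'E'
from h import *
f=wrist(); print(env.get_state()["grip_width"])
X,Y,m,t=slice_([f],"tray",(.533,-.434),.022,half=.13,step=.00065)
if m.any(): print(*rect(X,Y,m))
cv2.imwrite("pics/w2.png",np.hstack([cv2.resize(f["pixels"],(400,300)),cv2.resize(t[0],(300,300))]))
E
```

```text
clock: 6.4
tool_pos: [0.4925, -0.1057, 0.3777]
eef_rot: [0.0, 0.765, 0.644, 0.0]
ft_force: [0.7, -0.3, 0.3]
grip_width: 0.0327
finger_force: 59.3
clock: 7.4
tool_pos: [0.5243, -0.4026, 0.3767]
eef_rot: [-0.001, 0.932, 0.361, -0.0]
ft_force: [-0.4, 0.7, -0.6]
grip_width: 0.0324
finger_force: 59.4
tcp [ 0.5243 -0.4026  0.3767] closeang -47.64 tilt [-0.001  0.002 -1.   ] cam [ 0.578 -0.354  0.345] t 7.4 q [-0.82  0.61  1.36  0.    1.17  0.01]
0.03254303476313008
[ 0.53510382 -0.43386011] (174.77017211914062, 136.81517028808594) 42.305721282958984
```

View pics/w2.png

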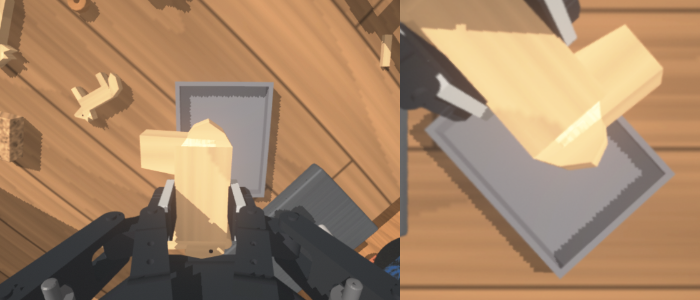

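The wrist picture shows the bear held over the tray. The tray's fitted outline is 175 × 137 mm, centred at (0.535, -0.434) and turned 42°. The sander base is at (320,200), so I'll set down slightly away from it.

```bash
python3 -m pendant '{"commands":[[[0.014,-0.014,-0.02,0,0,0],[0.013,-0.013,-0.03,0,0,0],[0,0,-0.03,0,0,0],[0,0,-0.03,0,0,0],[0,0,-0.03,0,0,0],[0,0,-0.025,0,0,0],[0,0,-0.015,0,0,0],[0,0,-0.0085,0,0,0],[0,0,-0.004,0,0,0],[0,0,0,0,0,0]]]}'
python3 -m pendant '{"commands":[[[0,0,0,0,0,0],[0,0,0,0,0,0],[0,0,0,0,0,0],[0,0,0,0,0,0]]]}' -0.35
python3 -m pendant '{"commands":[[[0,0,0.02,0,0,0],[0,0,0.03,0,0,0],[0,0,0.04,0,0,0],[0,0,0.04,0,0,0],[0,0,0.04,0,0,0],[0,0.02,0.02,0,0,0],[0,0.02,0,0,0,0],[0,0,0,0,0,0]]]}'
python3 - <<'E'
from h import *
f=wrist(); p=pinpoint(f,"bear"); print([q["at"] for q in p][:2])
X,Y,m,t=slice_([f],"bear",(.54,-.43),.024)
if m.any(): print(*rect(X,Y,m))
cv2.imwrite("pics/w3.png",np.hstack([cv2.resize(f["pixels"],(400,300)),cv2.resize(t[0],(300,300))]))
E
```

```text
clock: 8.5
tool_pos: [0.5522, -0.4293, 0.1852]
eef_rot: [0.0, 0.932, 0.362, 0.0]
ft_force: [-0.1, -0.3, 0.1]
grip_width: 0.0328
finger_force: 59.5
clock: 8.9
tool_pos: [0.552, -0.4295, 0.1854]
eef_rot: [0.0, 0.932, 0.362, 0.0]
ft_force: [-0.5, -0.1, 0.4]
grip_width: 0.0574
finger_force: 0.0
clock: 9.7
tool_pos: [0.5519, -0.3871, 0.3761]
eef_rot: [-0.0, 0.932, 0.363, 0.0]
ft_force: [0.5, -0.0, -1.3]
grip_width: 0.0576
finger_force: 0.0
tcp [ 0.5519 -0.3871  0.3761] closeang -47.46 tilt [ 0.001  0.    -1.   ] cam [ 0.605 -0.339  0.344] t 9.7 q [-0.78  0.62  1.33  0.    1.19  0.05]
[[0.5481, -0.4223, 0.0062]]
[ 0.54701892 -0.42117758] (101.02482604980469, 57.75813674926758) 41.6335334777832
```

View pics/w3.png

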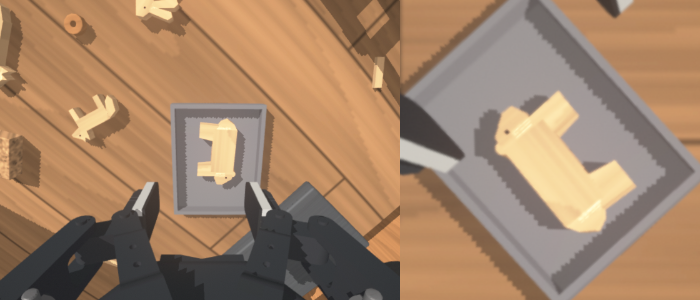

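The bear lies flat inside the tray, shown at (218,150) in the wrist view. Next is the small fox.

```bash
python3 -m pendant '{"commands":[[[-0.011,0.017,-0.004,0,0,-7],[-0.011,0.017,-0.004,0,0,-7],[-0.011,0.017,-0.004,0,0,-7],[-0.011,0.017,-0.004,0,0,-7],[-0.011,0.017,-0.004,0,0,-7],[-0.011,0.017,-0.004,0,0,-7],[-0.011,0.017,-0.004,0,0,-7],[-0.011,0.017,-0.004,0,0,-7],[0,0,0,0,0,0],[0,0,0,0,0,0]]]}' -1
cat >> h.py <<'E'
def fox(name,c,pic,L,off):
    f=wrist(); X,Y,m,t=slice_([f],name,c,.018)
    c,s,a=rect(X,Y,m); print("rect",np.round(c,4),np.round(s,1),round(a,2))
    vis=t[0].copy(); cs=np.uint8(m)[...,None]*255
    e,_=cv2.findContours(np.uint8(m),cv2.RETR_EXTERNAL,cv2.CHAIN_APPROX_NONE); cv2.drawContours(vis,e,-1,(0,255,0),1)
    cv2.imwrite(pic,np.hstack([cv2.resize(f["pixels"],(400,300)),cv2.resize(vis,(400,400))[50:350]]))
E
python3 -c '
from h import *
fox("fox_small",(.4625,-.248),"pics/w4.png",0,0)'
```

```text
clock: 10.85
tool_pos: [0.4644, -0.2544, 0.3425]
eef_rot: [0.0, 0.993, -0.117, 0.0]
ft_force: [0.1, 0.4, -0.2]
grip_width: 0.0854
finger_force: 0.0
tcp [ 0.4644 -0.2544  0.3425] closeang -103.45 tilt [ 0.001 -0.001 -1.   ] cam [ 0.534 -0.271  0.311] t 10.85 q [-0.71  0.49  1.73 -0.    0.92  1.09]
rect [ 0.4619 -0.2457] [87.5 50.3] -3.86
```

View pics/w4.png

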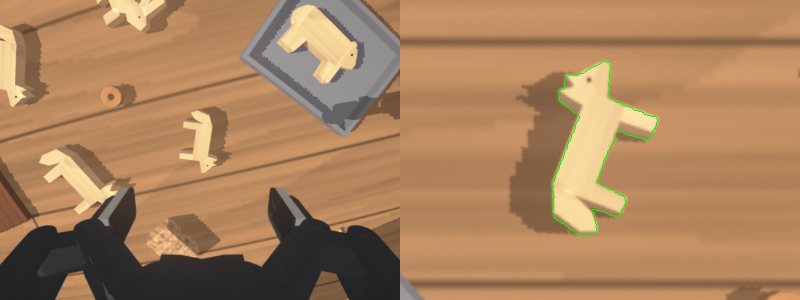

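The wrist view shows the small fox at (203,140), nose toward the gripper, with the block at (180,235). The mask includes part of its side face, so I'll put the camera straight above it.

```bash
python3 -m pendant '{"commands":[[[-0.035,0.012,0,0,0,0],[-0.036,0.012,0,0,0,0],[0,0,0,0,0,0],[0,0,0,0,0,0]]]}'
cat >> h.py <<'E'
def fox2(name,c,pic,belly,x0,off,z=.018,sg=None):
    """belly: world angle (deg) from back to feet; x0: scale (84/102/124)"""
    f=wrist(); X,Y,m,t=slice_([f],name,c,z); sc=x0/84
    n,l,st,_=cv2.connectedComponentsWithStats(m.astype(np.uint8)); m=l==1+np.argmax(st[1:,4])
    i=np.argwhere(m); P=np.c_[X[m],Y[m]]*1000; c0=P.mean(0); b=belly
    for it in range(6):
        v=np.array([np.cos(np.radians(b)),np.sin(np.radians(b))]); u=np.array([-v[1],v[0]])  # v to feet
        U=(P-c0)@u; V=(P-c0)@v
        if it==0: u0=0
        us=np.arange(u0-11*sc,u0+11*sc,1.); bk=[];be=[]
        for q in us:
            s=abs(U-q)<.5; bk.append(V[s].min()); be.append(V[s].max())
        # robust slopes
        k1=np.polyfit(us,bk,1); k2=np.polyfit(us,be,1)
        tr=np.median(be); s=(V>tr+5*sc)&(V<tr+10*sc)
        h=np.array([((abs(U-q)<.5)&s).sum() for q in np.arange(-60,60,.5)]); occ=h>h.max()*.4; g=np.arange(-60,60,.5)
        lo=g[occ&(g<u0)].max(); hi=g[occ&(g>u0)].min(); u0=(lo+hi)/2
        b+=np.degrees(np.arctan((k1[0]+k2[0])/2))
    mid=(np.median(bk)+np.median(be))/2; G=c0+u*u0+v*mid; O=G+v*off
    print("slopes",np.round(np.degrees([k1[0],k2[0]]),1),"trunk w",round(np.median(be)-np.median(bk),1),"gap",round(hi-lo,1),"len U",round(np.ptp(U),1),"V",round(np.ptp(V),1),"mid-extent-u",round((U.max()+U.min())/2-u0,1))
    print("belly ang",round(b,2),"grip",np.round(G,1),"origin",np.round(O,1))
    vis=cv2.resize(t[0],(800,800)); px=lambda p:tuple(int(round(w)) for w in ((np.array(p)/1000-np.array(c)+.1)/.00025)[::-1])
    for s_ in (-1,1): cv2.line(vis,px(G+u*s_*x0/2),px(G),(0,0,255),1); cv2.line(vis,px(G+v*s_*42),px(G),(255,0,0),1)
    cv2.imwrite(pic,vis[150:650,150:650])
E
python3 -c '
from h import *
fox2("fox_small",(.4625,-.248),"pics/w5.png",70,84,-1.7*-1)'
```

```text
clock: 11.35
tool_pos: [0.3933, -0.2304, 0.3431]
eef_rot: [0.001, 0.993, -0.118, 0.001]
ft_force: [-0.5, -0.9, 0.1]
grip_width: 0.0853
finger_force: 0.0
tcp [ 0.3933 -0.2304  0.3431] closeang -103.6 tilt [ 0.002 -0.002 -1.   ] cam [ 0.463 -0.247  0.311] t 11.35 q [-0.78  0.4   1.91  0.    0.83  1.03]Traceback (most recent call last):
  File "<string>", line 3, in <module>
    fox2("fox_small",(.4625,-.248),"pics/w5.png",70,84,-1.7*-1)
    ~~~~^^^^^^^^^^^^^^^^^^^^^^^^^^^^^^^^^^^^^^^^^^^^^^^^^^^^^^^
  File "h.py", line 57, in fox2
    lo=g[occ&(g<u0)].max(); hi=g[occ&(g>u0)].min(); u0=(lo+hi)/2
    return umr_maximum(a, axis, None, out, keepdims, initial, where)
ValueError: zero-size array to reduction operation maximum which has no identity
```

```bash
python3 -c '
from h import *
f=wrist()
for s in silhouettes(f,"fox_small"): print(round(s["score"],2),s["mask"].sum(),np.argwhere(s["mask"]).mean(0))
P=cv2.projectPoints(np.array([[.4625,-.248,.018]]),cv2.Rodrigues(f["R"])[0],f["t"],f["camera_matrix"],np.array(f["dist_coeffs"]))[0];print(P)
X,Y,m,t=slice_([f],"fox_small",(.4625,-.248),.018); print(rect(X,Y,m))
vis=t[0]; e,_=cv2.findContours(np.uint8(m),0,1); cv2.drawContours(vis,e,-1,(0,255,0),1); cv2.imwrite("pics/w5.png",vis)'
```

```text
tcp [ 0.3943 -0.2309  0.3432] closeang -103.57 tilt [ 0.003 -0.003 -1.   ] cam [ 0.464 -0.248  0.312] t 11.45 q [-0.78  0.4   1.91  0.    0.83  1.03]
0.76 3369 [134.36301573 328.06856634]
[[[322.56630301 136.31234523]]]
(array([ 0.46091364, -0.24547551]), (85.61615753173828, 49.414306640625), -5.5275421142578125)
```

View pics/w5.png

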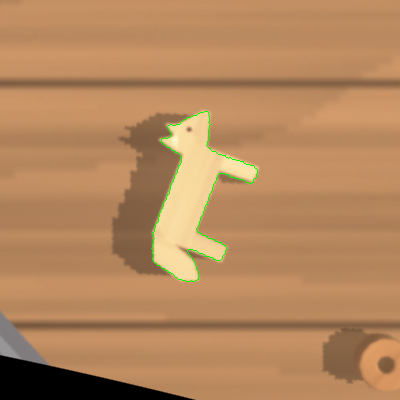

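The ortho crop shows a clean outline, with the trunk tilted about -20° and the legs to the right at (240,170) and (210,245). I had a sign error in the angle iteration, which I'll fix.

```bash
sed -i 's/b+=np.degrees/b-=np.degrees/; s/print("slopes",np.round(np.degrees/print("slopes",np.round(np.rad2deg/' h.py
python3 -c '
from h import *
fox2("fox_small",(.4625,-.248),"pics/w6.png",70,84,1.7)'
```

```text
tcp [ 0.394  -0.2302  0.3429] closeang -103.55 tilt [ 0.001 -0.001 -1.   ] cam [ 0.464 -0.247  0.311] t 11.6 q [-0.77  0.4   1.91  0.    0.83  1.03]
slopes [-1.   1.1] trunk w 19.5 gap 32.5 len U 83.3 V 51.6 mid-extent-u 0.2
belly ang 67.62 grip [ 459.5 -253.8] origin [ 460.1 -252.2]
```

View pics/w6.png

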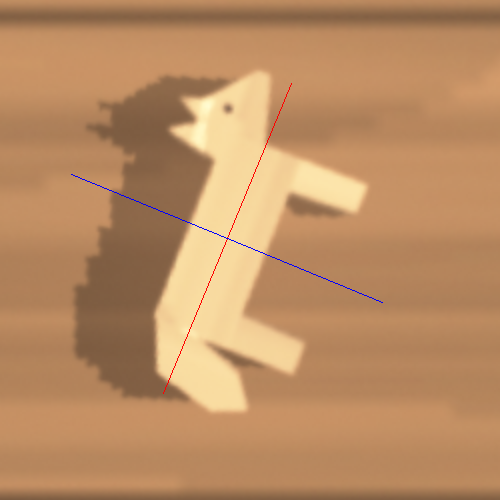

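The overlay fits: trunk 19.5 mm, gap 32.5 mm, length 83 mm and the cross centred at (227,238). Now I'll grasp it.

```bash
python3 -m pendant '{"commands":[[[0.033,-0.012,-0.02,0,0,-4.5],[0.0325,-0.0116,-0.03,0,0,-4.4],[0,0,-0.03,0,0,0],[0,0,-0.03,0,0,0],[0,0,-0.03,0,0,0],[0,0,-0.015,0,0,0],[0,0,-0.01,0,0,0],[0,0,0,0,0,0],[0,0,0,0,0,0]]]}' -1
python3 -m pendant '{"commands":[[[0,0,0,0,0,0],[0,0,0,0,0,0],[0,0,0,0,0,0],[0,0,0,0,0,0],[0,0,0,0,0,0],[0,0,0,0,0,0],[0,0,0,0,0,0],[0,0,0,0,0,0],[0,0,0,0,0,0]]]}' 1 60
```

```text
clock: 12.6
tool_pos: [0.4587, -0.2531, 0.178]
eef_rot: [0.0, 0.981, -0.195, 0.0]
ft_force: [0.4, 0.2, 0.8]
grip_width: 0.0853
finger_force: 0.0
clock: 13.5
tool_pos: [0.4585, -0.253, 0.1783]
eef_rot: [0.0, 0.981, -0.195, 0.0]
ft_force: [-0.6, 0.1, 5.9]
grip_width: 0.0183
finger_force: 59.3
```

```bash
python3 -m pendant '{"commands":[[[0,0,0.02,0,0,0],[0,0,0.03,0,0,0],[0,0,0.04,0,0,0],[0,0,0.04,0,0,0],[0,0,0.04,0,0,0],[0.0106,0.0388,0,0,0,1.87],[0.0106,0.0388,0,0,0,1.87],[0.0106,0.0388,0,0,0,1.87],[0.0106,0.0388,0,0,0,1.87],[0.0106,0.0388,0,0,0,1.87]]]}'
python3 -m pendant '{"commands":[[[0.0106,0.0388,0,0,0,1.87],[0.0106,0.0388,0,0,0,1.87],[0.0106,0.0388,0,0,0,1.87],[0.0106,0.0388,0,0,0,1.87],[0.0106,0.0388,0,0,0,1.87],[0.0106,0.0388,0,0,0,1.87],[0.0106,0.0388,0,0,0,1.87],[0,0,0,0,0,0],[0,0,0,0,0,0],[0,0,0,0,0,0]]]}'
cat >> h.py <<'E'
def board(name,c,pic=None,z=.012):
    f=wrist(); print("grip",round(env.get_state()["grip_width"],4))
    X,Y,m,t=slice_([f],name,c,z)
    if m.any(): print(name,*rect(X,Y,m))
    if pic: cv2.imwrite(pic,np.hstack([cv2.resize(f["pixels"],(400,300)),cv2.resize(t[0],(400,400))[50:350]]))
E
python3 -c '
from h import *
board("board_small",(.6576,.213),"pics/w7.png")'
```

```text
clock: 14.5
tool_pos: [0.5114, -0.0574, 0.3476]
eef_rot: [-0.0, 0.993, -0.114, -0.0]
ft_force: [0.5, -0.1, 0.1]
grip_width: 0.0184
finger_force: 58.6
clock: 15.5
tool_pos: [0.5852, 0.2119, 0.3472]
eef_rot: [0.0, 1.0, -0.001, -0.001]
ft_force: [-0.1, -0.7, -0.4]
grip_width: 0.0185
finger_force: 58.7
tcp [0.5852 0.2119 0.3472] closeang -90.07 tilt [-0.002 -0.001 -1.   ] cam [0.657 0.212 0.315] t 15.5 q [ 0.17  0.59  1.49 -0.    1.06  1.74]
grip 0.0185
board_small [0.65733118 0.21314059] (102.0794677734375, 65.04167938232422) 0.6585432291030884
```

View pics/w7.png

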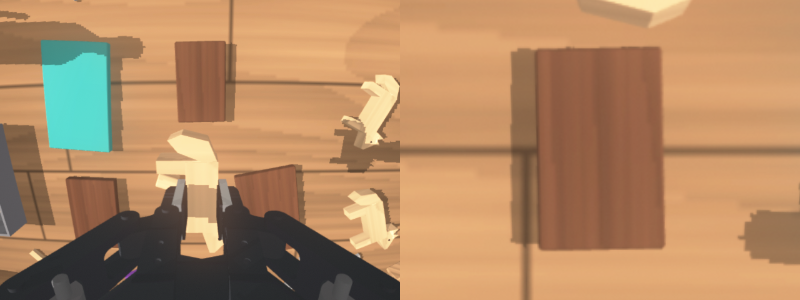

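The wrist view shows the empty small board at (201,80), fitted at 102 × 65 mm, with the fox held clear of it. Placing it now.

```bash
python3 -m pendant '{"commands":[[[0.03,0,-0.01,0,0,0.7],[0.03,-0.0005,-0.02,0,0,0],[0.011,0,-0.03,0,0,0],[0,0,-0.03,0,0,0],[0,0,-0.03,0,0,0],[0,0,-0.02,0,0,0],[0,0,-0.01,0,0,0],[0,0,-0.006,0,0,0],[0,0,0,0,0,0],[0,0,0,0,0,0]]]}'
python3 -m pendant '{"commands":[[[0,0,0,0,0,0],[0,0,0,0,0,0],[0,0,0,0,0,0],[0,0,0,0,0,0],[0,0,0.01,0,0,0],[0,0,0.03,0,0,0],[0,0,0.04,0,0,0],[0,0,0.04,0,0,0],[0,0,0.036,0,0,0],[0,0,0,0,0,0]]]}' -0.4
```

```text
clock: 16.6
tool_pos: [0.6572, 0.212, 0.193]
eef_rot: [-0.0, 1.0, 0.006, 0.001]
ft_force: [-0.4, 0.0, -0.8]
grip_width: 0.0186
finger_force: 58.8
clock: 17.6
tool_pos: [0.6584, 0.2126, 0.3555]
eef_rot: [-0.001, 1.0, 0.006, 0.007]
ft_force: [0.2, 0.1, 1.3]
grip_width: 0.0602
finger_force: 0.0
```

```bash
python3 -m pendant '{"commands":[[[-0.036,0,-0.005,0,0,0],[-0.036,0,-0.005,0,0,0],[0,0,0,0,0,0],[0,0,0,0,0,0],[0,0,0,0,0,0]]]}' -1
python3 -c '
from h import *
fox2("fox_small",(.6573,.213),"pics/s_small.png",90,84,1.7,z=.03)'
python3 -m pendant '{"commands":[[[-0.0055,-0.036,0,0,0,-3.5],[-0.0055,-0.036,0,0,0,-3.5],[-0.0055,-0.036,0,0,0,-3.5],[-0.0055,-0.036,0,0,0,-3.5],[-0.0055,-0.036,0,0,0,-3.5],[-0.0055,-0.036,0,0,0,-3.5],[0,0,0,0,0,0],[0,0,0,0,0,0],[0,0,0,0,0,0]]]}' -1
python3 -c '
from h import *
fox2("fox_medium",(.621,-.028),"pics/w8.png",66,102,2.0)'
```

```text
clock: 18.1
tool_pos: [0.5857, 0.2122, 0.3382]
eef_rot: [-0.0, 1.0, 0.006, 0.001]
ft_force: [0.7, -0.1, 0.1]
grip_width: 0.0857
finger_force: 0.0
tcp [0.5857 0.2122 0.3382] closeang -89.34 tilt [ 0.002  0.    -1.   ] cam [0.658 0.213 0.306] t 18.1 q [ 0.17  0.6   1.5  -0.    1.04  1.73]
slopes [ 2.1 -1.8] trunk w 19.0 gap 33.0 len U 81.8 V 50.5 mid-extent-u 0.4
belly ang 90.7 grip [659. 212.] origin [659.  213.7]
clock: 19.1
tool_pos: [0.5521, -0.0034, 0.3377]
eef_rot: [-0.0, 0.984, -0.176, 0.0]
ft_force: [-0.5, -0.9, -0.6]
grip_width: 0.0852
finger_force: 0.0
tcp [ 0.5521 -0.0034  0.3377] closeang -110.3 tilt [ 0.001  0.    -1.   ] cam [ 0.62  -0.028  0.306] t 19.1 q [-0.21  0.52  1.68  0.    0.94  1.72]
slopes [-0.3  0.3] trunk w 24.2 gap 39.0 len U 100.7 V 62.8 mid-extent-u -0.0
belly ang 63.66 grip [619.1 -30.8] origin [620. -29.]
```

View pics/w8.png

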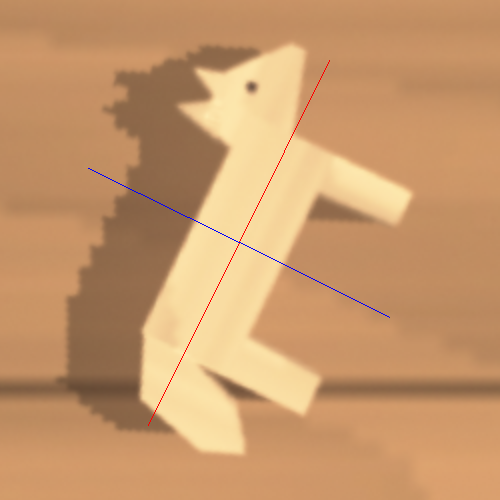

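The small fox is within 2 mm of its board centre. The medium fox fit is good, with the cross on the trunk at (240,243). Now I'll grasp it.

```bash
python3 -m pendant '{"commands":[[[0.034,-0.014,-0.02,0,0,-3],[0.034,-0.014,-0.03,0,0,-3],[0,0,-0.03,0,0,0],[0,0,-0.03,0,0,0],[0,0,-0.025,0,0,0],[0,0,-0.015,0,0,0],[0,0,-0.01,0,0,0],[0,0,0,0,0,0],[0,0,0,0,0,0]]]}' -1
python3 -m pendant '{"commands":[[[0,0,0,0,0,0],[0,0,0,0,0,0],[0,0,0,0,0,0],[0,0,0,0,0,0],[0,0,0,0,0,0],[0,0,0,0,0,0],[0,0,0,0,0,0],[0,0,0,0,0,0],[0,0,0,0,0,0]]]}' 1 60
```

```text
clock: 20.1
tool_pos: [0.6201, -0.0316, 0.1785]
eef_rot: [0.0, 0.974, -0.228, 0.001]
ft_force: [-0.0, -0.3, 0.6]
grip_width: 0.0852
finger_force: 0.0
clock: 21.0
tool_pos: [0.6199, -0.032, 0.1784]
eef_rot: [0.0, 0.974, -0.228, 0.001]
ft_force: [-0.6, -0.6, 5.1]
grip_width: 0.0228
finger_force: 60.7
```

```bash
python3 -m pendant '{"commands":[[[0,0,0.02,0,0,0],[0,0,0.03,0,0,0],[0,0,0.04,0,0,0],[0,0,0.04,0,0,0],[0,0,0.04,0,0,0],[-0.0192,0.0346,0,0,0,2],[-0.0192,0.0346,0,0,0,2],[-0.0192,0.0346,0,0,0,2],[-0.0192,0.0346,0,0,0,2],[-0.0192,0.0346,0,0,0,2]]]}'
python3 -m pendant '{"commands":[[[-0.0192,0.0346,0,0,0,2],[-0.0192,0.0346,0,0,0,2],[-0.0192,0.0346,0,0,0,2],[-0.0192,0.0346,0,0,0,2],[-0.0192,0.0346,0,0,0,2],[-0.0192,0.0346,0,0,0,2],[-0.0192,0.0346,0,0,0,2],[0,0,0,0,0,0],[0,0,0,0,0,0],[0,0,0,0,0,0]]]}'
python3 -c '
from h import *
board("board_medium",(.46,.38),"pics/w9.png")'
```

```text
clock: 22.0
tool_pos: [0.5225, 0.1423, 0.3473]
eef_rot: [0.0, 0.99, -0.142, -0.0]
ft_force: [0.3, 0.0, -0.4]
grip_width: 0.0229
finger_force: 60.0
clock: 23.0
tool_pos: [0.3895, 0.3827, 0.3474]
eef_rot: [0.0, 1.0, -0.021, -0.0]
ft_force: [1.1, 0.5, 0.1]
grip_width: 0.0228
finger_force: 60.0
tcp [0.3895 0.3827 0.3474] closeang -92.38 tilt [-0.    -0.001 -1.   ] cam [0.461 0.38  0.315] t 23.0 q [ 0.57  0.5   1.69 -0.    0.95  2.18]
grip 0.0226
board_medium [0.45977039 0.38077808] (120.92982482910156, 76.17445373535156) -2.2025985717773438
```

View pics/w9.png

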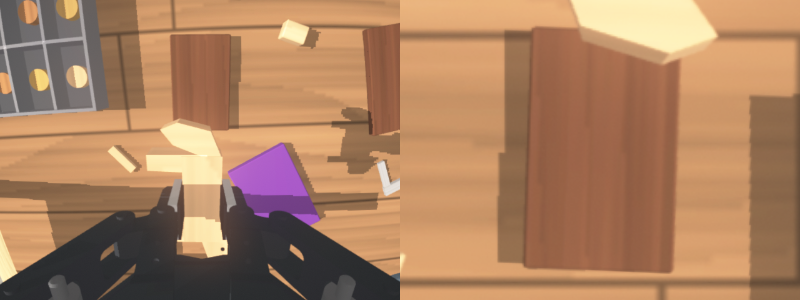

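The medium board at (200,80) fits 121 × 76 mm and is clear. Placing.

```bash
python3 -m pendant '{"commands":[[[0.03,-0.002,-0.01,0,0,0],[0.03,-0.0019,-0.02,0,0,0],[0.0115,0,-0.03,0,0,0],[0,0,-0.03,0,0,0],[0,0,-0.03,0,0,0],[0,0,-0.02,0,0,0],[0,0,-0.01,0,0,0],[0,0,-0.007,0,0,0],[0,0,0,0,0,0],[0,0,0,0,0,0]]]}'
python3 -m pendant '{"commands":[[[0,0,0,0,0,0],[0,0,0,0,0,0],[0,0,0,0,0,0],[0,0,0,0,0,0],[0,0,0.01,0,0,0],[0,0,0.03,0,0,0],[0,0,0.04,0,0,0],[0,0,0.04,0,0,0],[0,0,0.03,0,0,0],[0,0,0,0,0,0]]]}' -0.35
python3 -m pendant '{"commands":[[[-0.036,0,0,0,0,0],[-0.036,0,0,0,0,0],[0,0,0,0,0,0],[0,0,0,0,0,0],[0,0,0,0,0,0]]]}' -1
python3 -c '
from h import *
fox2("fox_medium",(.46,.381),"pics/s_med.png",88,102,2.0,z=.03)'
```

```text
clock: 24.1
tool_pos: [0.4614, 0.3794, 0.1916]
eef_rot: [-0.001, 1.0, -0.021, 0.001]
ft_force: [1.5, -0.2, -0.9]
grip_width: 0.0234
finger_force: 60.0
clock: 25.1
tool_pos: [0.4618, 0.3803, 0.3464]
eef_rot: [-0.003, 1.0, -0.02, 0.005]
ft_force: [0.2, 0.6, 0.1]
grip_width: 0.0576
finger_force: 0.0
clock: 25.6
tool_pos: [0.3896, 0.3797, 0.3407]
eef_rot: [-0.0, 1.0, -0.02, 0.001]
ft_force: [1.0, 0.1, -0.6]
grip_width: 0.0859
finger_force: 0.0
tcp [0.3896 0.3797 0.3407] closeang -92.35 tilt [ 0.001  0.    -1.   ] cam [0.462 0.377 0.309] t 25.6 q [ 0.57  0.51  1.7  -0.    0.93  2.18]
slopes [ 0.3 -0.3] trunk w 24.0 gap 39.5 len U 101.6 V 61.9 mid-extent-u 0.6
belly ang 88.28 grip [461.  379.6] origin [461.1 381.6]
```

```bash
python3 -m pendant '{"commands":[[[0.001,-0.036,0,0,0,1.5],[0.001,-0.036,0,0,0,1.5],[0.001,-0.036,0,0,0,1.5],[0.001,-0.036,0,0,0,1.5],[0.001,-0.036,0,0,0,1.5],[0.001,-0.036,0,0,0,1.5],[0.001,-0.036,0,0,0,1.5],[0.001,-0.036,0,0,0,1.5],[0,0,0,0,0,0],[0,0,0,0,0,0]]]}' -1
python3 -c '
from h import *
board("board_large",(.465,.104))'
python3 -m pendant '{"commands":[[[0,-0.038,0,0,0,4],[0,-0.038,0,0,0,4],[0,-0.038,0,0,0,4],[0,-0.038,0,0,0,4],[0,-0.038,0,0,0,4],[0,0,0,0,0,0],[0,0,0,0,0,0],[0,0,0,0,0,0]]]}' -1
python3 -c '
from h import *
fox2("fox_large",(.445,-.07),"pics/w10.png",118,124,2.5)'
```

```text
clock: 26.7
tool_pos: [0.3976, 0.0906, 0.3407]
eef_rot: [-0.0, 0.997, 0.082, 0.0]
ft_force: [0.2, -0.3, 0.7]
grip_width: 0.0856
finger_force: 0.0
tcp [0.3976 0.0906 0.3407] closeang -80.55 tilt [ 0.001  0.    -1.   ] cam [0.469 0.102 0.309] t 26.7 q [-0.05  0.35  2.02  0.    0.76  1.35]
grip 0.0851
board_large [0.46174753 0.1060432 ] (145.08395385742188, 90.07549285888672) 11.256434440612793
clock: 27.6
tool_pos: [0.3965, -0.097, 0.3405]
eef_rot: [-0.001, 0.966, 0.257, -0.0]
ft_force: [0.4, 0.5, 0.4]
grip_width: 0.0854
finger_force: 0.0
tcp [ 0.3965 -0.097   0.3405] closeang -60.25 tilt [-0.001  0.001 -1.   ] cam [ 0.459 -0.061  0.309] t 27.6 q [-0.52  0.35  2.02  0.    0.77  0.54]
fox_large no maskTraceback (most recent call last):
  File "<string>", line 3, in <module>
    fox2("fox_large",(.445,-.07),"pics/w10.png",118,124,2.5)
    ~~~~^^^^^^^^^^^^^^^^^^^^^^^^^^^^^^^^^^^^^^^^^^^^^^^^^^^^
  File "h.py", line 57, in fox2
    lo=g[occ&(g<u0)].max(); hi=g[occ&(g>u0)].min(); u0=(lo+hi)/2
    return umr_maximum(a, axis, None, out, keepdims, initial, where)
ValueError: zero-size array to reduction operation maximum which has no identity
```

Board_large fits 145 × 90 mm. The network missed the large fox, so I'll retry with a fresh frame and with the other fox class names.

```bash
python3 -c '
from h import *
import h
f0=wrist(); tgt="fox_large"
for k in ["fox_large","fox_medium","fox_small","bear"]:
    for s in silhouettes(f0,k): print(k,round(s["score"],2),s["mask"].sum(),np.argwhere(s["mask"]).mean(0))
try: fox2("fox_large",(.445,-.07),"pics/w10.png",118,124,2.5)
except Exception as e:
    print(e); X,Y,m,t=slice_([f0],None,(.445,-.07),.018); cv2.imwrite("pics/w10.png",t[0])
'
```

```text
tcp [ 0.3966 -0.0969  0.3406] closeang -60.2 tilt [-0.001  0.001 -1.   ] cam [ 0.459 -0.061  0.309] t 27.7 q [-0.52  0.35  2.02  0.    0.77  0.54]
fox_large 0.62 7332 [148.56628478 320.20117294]
tcp [ 0.3967 -0.0979  0.3407] closeang -60.27 tilt [-0.  0. -1.] cam [ 0.459 -0.062  0.309] t 27.95 q [-0.52  0.35  2.02  0.    0.77  0.53]
slopes [ 0.4 -0.5] trunk w 29.8 gap 48.0 len U 123.5 V 76.2 mid-extent-u 1.0
belly ang 112.13 grip [445.2 -70.1] origin [444.3 -67.8]
```

View pics/w10.png

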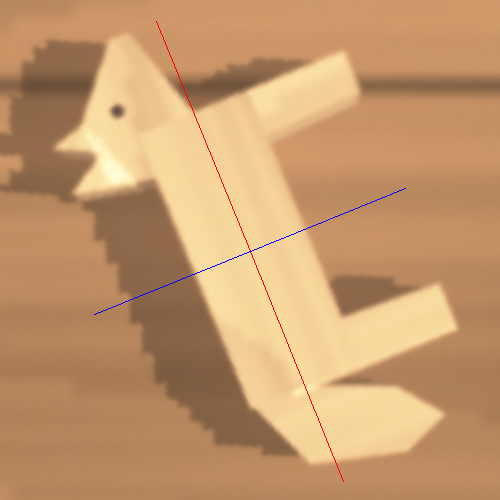

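The overlay fits the large fox (trunk 29.8 mm, gap 48 mm, 123.5 × 76 mm), with the cross at (250,252) and nothing near the fingers. Grasping.

```bash
python3 -m pendant '{"commands":[[[0.024,0.014,-0.02,0,0,-3.8],[0.0245,0.014,-0.03,0,0,-3.8],[0,0,-0.03,0,0,0],[0,0,-0.03,0,0,0],[0,0,-0.025,0,0,0],[0,0,-0.015,0,0,0],[0,0,-0.012,0,0,0],[0,0,0,0,0,0],[0,0,0,0,0,0]]]}' -1
python3 -m pendant '{"commands":[[[0,0,0,0,0,0],[0,0,0,0,0,0],[0,0,0,0,0,0],[0,0,0,0,0,0],[0,0,0,0,0,0],[0,0,0,0,0,0],[0,0,0,0,0,0],[0,0,0,0,0,0],[0,0,0,0,0,0]]]}' 1 60
python3 -m pendant '{"commands":[[[0,0,0.02,0,0,0],[0,0,0.03,0,0,0],[0,0,0.04,0,0,0],[0,0,0.03,0,0,0],[0,0,0,0,0,0],[0,0,0,0,0,0]]]}'
```

```text
clock: 28.95
tool_pos: [0.4454, -0.0706, 0.1789]
eef_rot: [0.0, 0.982, 0.191, 0.0]
ft_force: [0.8, 0.1, 0.2]
grip_width: 0.0852
finger_force: 0.0
clock: 29.85
tool_pos: [0.4453, -0.0706, 0.1795]
eef_rot: [0.0, 0.982, 0.191, 0.001]
ft_force: [-0.5, -0.8, 6.2]
grip_width: 0.0282
finger_force: 59.7
clock: 30.45
tool_pos: [0.4451, -0.0704, 0.2992]
eef_rot: [0.0, 0.982, 0.191, 0.001]
ft_force: [-0.5, -0.1, -0.7]
grip_width: 0.0279
finger_force: 59.4
```

```bash
python3 -m pendant '{"commands":[[[0.003,0.034,0,0,0,-2.2],[0.004,0.035,0,0,0,-2.2],[0.003,0.035,0,0,0,-2.2],[0.004,0.035,0,0,0,-2.2],[0.003,0.035,0,0,0,-2],[0,0,-0.03,0,0,0],[0,0,-0.04,0,0,0],[0,0,-0.02,0,0,0],[0,0,-0.01,0,0,0],[0,0,-0.007,0,0,0]]]}'
python3 -m pendant '{"commands":[[[0,0,0,0,0,0],[0,0,0,0,0,0],[0,0,0,0,0,0]]]}'
```

```text
clock: 31.45
tool_pos: [0.4613, 0.1034, 0.1912]
eef_rot: [-0.0, 0.995, 0.098, -0.002]
ft_force: [-9.6, 0.2, 84.5]
grip_width: 0.028
finger_force: 69.7
clock: 31.75
tool_pos: [0.4624, 0.1033, 0.1919]
eef_rot: [0.0, 0.995, 0.098, 0.0]
ft_force: [-0.1, 0.6, 0.3]
grip_width: 0.028
finger_force: 59.4
```

```bash
python3 -m pendant '{"commands":[[[0,0,0,0,0,0],[0,0,0,0,0,0],[0,0,0,0,0,0],[0,0,0,0,0,0],[0,0,0.01,0,0,0],[0,0,0.03,0,0,0],[0,0,0.04,0,0,0],[0,0,0.04,0,0,0],[0,0,0.03,0,0,0],[0,0,0,0,0,0]]]}' -0.25
python3 -m pendant '{"commands":[[[-0.035,-0.007,0,0,0,0],[-0.035,-0.007,0,0,0,0],[0,0,0,0,0,0],[0,0,0,0,0,0],[0,0,0,0,0,0]]]}' -1
python3 -c '
from h import *
fox2("fox_large",(.4617,.106),"pics/s_large.png",101,124,2.5,z=.03)
for n in ["scene","side"]:
    f=grab_frame(n)
    for k in ["hare","bear","fox_small","fox_medium","fox_large"]: print(n,k,[np.round(q["at"],3).tolist() for q in pinpoint(f,k)[:1]])
    cv2.imwrite(f"pics/end_{n}.png",f["pixels"])'
```

```text
clock: 32.75
tool_pos: [0.4632, 0.1036, 0.3462]
eef_rot: [0.001, 0.995, 0.098, 0.005]
ft_force: [1.0, 0.1, 0.1]
grip_width: 0.0533
finger_force: 0.0
clock: 33.25
tool_pos: [0.3931, 0.0894, 0.3418]
eef_rot: [0.0, 0.995, 0.098, 0.001]
ft_force: [-0.2, -0.0, -0.4]
grip_width: 0.0855
finger_force: 0.0
tcp [0.3931 0.0894 0.3418] closeang -78.75 tilt [ 0.001 -0.    -1.   ] cam [0.464 0.103 0.31 ] t 33.25 q [-0.06  0.35  2.03  0.    0.76  1.32]
slopes [ 0.4 -0.4] trunk w 29.5 gap 48.0 len U 124.4 V 74.8 mid-extent-u 1.0
belly ang 102.57 grip [462.8 103.3] origin [462.3 105.7]
scene hare [[0.66, -0.212, 0.0]]
scene bear [[0.55, -0.425, 0.0]]
scene fox_small [[0.657, 0.209, 0.014]]
scene fox_medium [[0.459, 0.383, 0.012]]
scene fox_large [[0.462, 0.103, 0.007]]
side hare [[0.658, -0.211, -0.001]]
side bear [[0.551, -0.422, 0.01]]
side fox_small [[0.661, 0.215, 0.01]]
side fox_medium [[0.463, 0.381, 0.014]]
side fox_large [[0.46, 0.104, 0.013]]
```

View pics/end_scene.png

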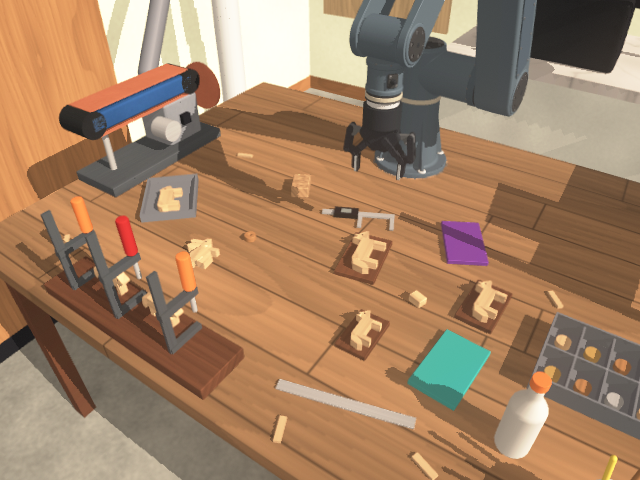

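The final view shows the foxes centred on their boards at (365,255), (484,303) and (362,333). The bear is in the tray at (170,197), the hare is unmoved at (203,250), and the arm is clear. Handing in.

```bash
python3 -c '
from h import *
print(env.job_done())'
```

```text
the job is handed in; nothing more can be done
None
```

I handed the job in at about 33 s of the 112 s allowed: the bear lies in the tray, each fox measured within about 2 mm of its board's centre, and the hare is where it was; no verdict came back, and setting down the large fox briefly read 84 N at the wrist (limit 120 N).

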